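# Shortbread and a portion of walnuts

## Robot

A 6-joint arm with a two-finger parallel gripper is mounted at the origin on a cart in front of the work surface, level with it; the furniture and walls round the work are solid. World frame = base frame: x ahead of the robot, y to its left, z up, the work surface at z = 0. Lengths are in m, angles in rad, forces in N, time in s.
With the tool pointing down it reaches from about 0.35 to 0.775 m from the base axis. Payload 7.3 kg.
Tool frame: the origin (TCP) lies on the centre line of the jaws, within the pads' length; the fingertips stand 17 mm ahead of it and the grasp point (between the pads) lies 2 mm behind it (robot.tcp_to_tips is the distance from the TCP to the fingertips, in m); z points along the fingers, y is the line along which they close (so a half turn about z gives the same grasp; the last joint's range is limited). The gripper opens to 92 mm and grips with 3 to 60 N. Pads are 19 mm wide; open, the fingers measure 130 mm over their backs; the gripper's body (75 mm by 190 mm) begins 47 mm behind the grasp point.
Start: joints at [-1.271, 0.342, 1.524, -0, 1.275, -0.146], TCP at [0.226, -0.474, 0.244] pointing down, gripper open.
Joint ranges: [-2.53, 2.53], [-0.77, 2.02], [0.04, 2.7], [-1, 4.14], [0.28, 2.66], [-3.11, 3.11]. Speed limits (rad/s): [2.57, 2.57, 3.14, 3.14, 3.14, 3.14].

## Interface

Orientations are given as [roll, pitch, yaw] about the fixed x, y, z axes, in that order (R = Rz(yaw) Ry(pitch) Rx(roll)).
In Python, from cell import robot gives the robot as it stands. The module is installed in compiled form; this text tells all that it offers.
- The arm moves only by the tool carry_out, never from a script. Its argument "commands" is a list of rows, each a list of 3 entries, a list of its own where there are three numbers: the shift along the tool's x, y, z in m, then the turn about the tool's z in rad, then the opening, from 0 (shut) to 1 (fully open). In form: [[[dx, dy, dz], yaw, claw], ...]. A call has 1 to 20 rows; each row shifts and turns the commanded pose from where the row before left it, along the tool's axes as they then stand; what a row does not reach is not made up. A row lasts 1/8 s, in which the tool goes at most 62.5 mm and 10.7 degrees, less where a joint would pass 70% of its speed; a pose out of reach is approached as far as the arm can. A call is refused whole if a number of a shift passes 0.0625 or a number of a turn 0.188, either way. A call with a gripper value outside its range is refused whole. The fingers move at their own pace and stop on an object; "newtons" is the grip in N (left out, the last holds). Time passes only in rows, so rows that do not move let the fingers close. It gives the time, the measured TCP pose, the force, the opening and the grip force at its end, in the units of the state.
- robot.observe(): the state, without advancing time (a new reading comes with each control period).
- robot.read_camera(name): name is "scene" or "top"; returns a dict with "pixels" (420x560x3 uint8, red, green, blue), "fx", "fy", "cx", "cy" (pixels), "view" (4x4, takes a point from world to camera coordinates). Camera axes: x right, y up, looking along -z (the intrinsics and any distortion apply to the point x, -y, -z); pixel columns grow to the right and rows downward; lengths in m; the calibration is good to about 2 mm. A picture is of the moment at which its call begins. There is no depth.
- robot.hand_in(): hands the job in; it is judged then, once.
Trained networks look in a picture, given as the dict that the camera call returned (one of the last four; its "shot" number tells which), for a name from the list of things; names that differ only in an ending like _2 or _b are one class to them, and where a whole thing is asked for, a point or a joint stands for the part that bears it (a point fixed in the world has none). Each returns a list of dicts, best first, with "p" (0 to 1); they miss things now and then, are a little off and sometimes report something else, mostly with a low value. They report only what shows in the picture. A call takes as long as a camera call.
- robot.find_in(picture, name): "at" ([column, row] in pixels, amid what is visible of it).
- robot.tip_of(picture, name): "at" ([column, row] in pixels: a listed point, or the origin of a listed thing).
The state is a dict: "time": time; "qpos": joint angles; "qvel": joint speeds; "joint_efforts": joint torques, N m; "tool_pos": TCP position; "tool_rot": TCP orientation; "contact_force": force on the tool from outside, world axes, zero at the start; "torque": the same for the moment, N m; "opening": finger opening in m; "grip_force": force on a finger pad.
Only numpy, scipy, OpenCV 4.12 (cv2) and the standard library are available. Lean on these libraries where they do the work, as an engineer would, in place of code of your own. Each camera call takes 0.05 s, during which the arm holds its last target. There are 200 camera calls.

## Task

Lay out the tea snack on the wooden board: lift every shortbread bar out of the baking mould and lay it on the board, and set the terracotta dish under the hopper and draw the hopper's bottom gate just far enough to drop one walnut for each bar (two bars, two walnuts; three bars, three) into it. Then push the gate fully shut and set the dish with its walnuts level on the board beside the bars; the other walnuts stay in the hopper. Leave everything else on the worktop as it stands.

Things in the scene. Friction and masses are not known exactly. Their poses are not given: they have to be found in the camera images.
- board: The wooden serving board, lying flat and heavy, does not move: 240 mm along its own x, 340 mm along its own y, 21 mm thick; its own y (long side) runs roughly away from the robot. Origin at the centre of its underside.
- mould: The dark metal baking mould, fixed, 212 mm (its own x, roughly away from the robot) by 110 mm, 30 mm high, with three open cavities at x = -68, 0 and +68 mm, each 44 mm (x) by 78 mm (y) and 22 mm deep (floor 8 mm above the worktop). Origin at the centre of its underside.
- bar0: A shortbread bar (hard, rigid), 38 mm (own x) by 72 mm (own y) by 48 mm high, 60 g; it starts in a cavity of the mould, standing 26 mm above the mould's top, 3 mm loose on each side. Take it across its 38 mm width. Origin at the centre of its underside. Absent in some runs: there are two or three bars.
- bar1: A shortbread bar (hard, rigid), 38 mm (own x) by 72 mm (own y) by 48 mm high, 60 g; it starts in a cavity of the mould, standing 26 mm above the mould's top, 3 mm loose on each side. Take it across its 38 mm width. Origin at the centre of its underside. Absent in some runs: there are two or three bars.
- bar2: A shortbread bar (hard, rigid), 38 mm (own x) by 72 mm (own y) by 48 mm high, 60 g; it starts in a cavity of the mould, standing 26 mm above the mould's top, 3 mm loose on each side. Take it across its 38 mm width. Origin at the centre of its underside. Absent in some runs: there are two or three bars.
- dish: The terracotta square open serving dish, 150 by 150 mm and 40 mm high, all walls and floor 8 mm thick, 250 g, loose. It can be carried by pinching the middle of a wall (centre of the wall 71 mm from the origin) from above. Origin at the centre of its underside, z up.
- hopper: Fixed wooden walnut hopper. Origin on the worktop under the middle cell; own -x is its front. Five bottomless cells along y, centred at +72, +36, 0, -36, -72 mm, a walnut in each on the gate (its top z = 70 mm). Clear front wall at x = -22, z 72 to 115 mm; highest, at the back, 150 mm; ends y = +-95 mm. Below the gate it is open from the front: 62 mm high, back to a stop at x = +47 mm.
- gate (a joint): Travel of the hopper's bottom gate, m: 0 = shut, up to 0.19 pulled out along the hopper's own -y (robot's right). It uncovers the cells in turn from the y = +72 mm end: pulled out to 0.036 n, n walnuts have dropped (12 mm of slack either way). It stays where it is left, moves at about 3 N, and may start a few mm open.
- gate_grip (a point): Grip point in the gate's upright wooden tab, 12 mm below its top. The tab is 12 mm thick along the pulling direction (the hopper's y), 28 mm wide across it, its top at z = 117 mm, rising 47 mm over the gate plate; it stands 53 mm clear of the hopper's end wall when shut. The two rails that carry the gate (z = 62 to 73 mm, 55 mm over their outsides) reach out to the hopper's y = -193 mm.
- nut0: Walnut, a rigid nut 28 mm thick and 32 mm long, 12 g, origin at its centre; starts in cell 1 of the hopper (cell 1 is at y = +72 mm and opens first).
- nut1: Walnut, a rigid nut 28 mm thick and 32 mm long, 12 g, origin at its centre; starts in cell 2 of the hopper (cell 1 is at y = +72 mm and opens first).
- nut2: Walnut, a rigid nut 28 mm thick and 32 mm long, 12 g, origin at its centre; starts in cell 3 of the hopper (cell 1 is at y = +72 mm and opens first).
- nut3: Walnut, a rigid nut 28 mm thick and 32 mm long, 12 g, origin at its centre; starts in cell 4 of the hopper (cell 1 is at y = +72 mm and opens first).
- nut4: Walnut, a rigid nut 28 mm thick and 32 mm long, 12 g, origin at its centre; starts in cell 5 of the hopper (cell 1 is at y = +72 mm and opens first).
- kitchen_timer: Bystander: kitchen timer, to be left alone.
- spoon: Bystander: teaspoon, to be left alone.
- salt: Bystander: salt shaker, to be left alone.

How it is judged:
On the way:
1. the gate is drawn with the dish standing under the hopper (value of joint gate above 0.05 m and x of dish in the frame of hopper between -0.07 and 0.03 m and y of dish in the frame of hopper between -0.05 and 0.12 m and z of dish in the frame of hopper between -0.003 and 0.01 m), for 0.1 s.
At the end, for the whole second after the job is handed in: Bars at rest on the board (centres 5 mm inside its edge); dish level on it (centre 20 mm inside) with as many walnuts as there are bars; other walnuts still in the hopper; gate shut to within 8 mm (x of nut0 in the frame of dish between -0.07 and 0.07 m and y of nut0 in the frame of dish between -0.07 and 0.07 m and z of nut0 in the frame of dish between 0 and 0.055 m and x of nut1 in the frame of dish between -0.07 and 0.07 m and y of nut1 in the frame of dish between -0.07 and 0.07 m and z of nut1 in the frame of dish between 0 and 0.055 m and x of nut3 in the frame of hopper between -0.03 and 0.06 m and y of nut3 in the frame of hopper between -0.095 and 0.095 m and z of nut3 in the frame of hopper between 0.07 and 0.17 m and x of nut4 in the frame of hopper between -0.03 and 0.06 m and y of nut4 in the frame of hopper between -0.095 and 0.095 m and z of nut4 in the frame of hopper between 0.07 and 0.17 m and ((height (world z) of bar0 below -5 m and height (world z) of board above -5 m) or (height (world z) of bar1 below -5 m and height (world z) of board above -5 m) or (height (world z) of bar2 below -5 m and height (world z) of board above -5 m) or (x of nut2 in the frame of dish between -0.07 and 0.07 m and y of nut2 in the frame of dish between -0.07 and 0.07 m and z of nut2 in the frame of dish between 0 and 0.055 m)) and (height (world z) of bar0 above -5 m or (x of nut2 in the frame of hopper between -0.03 and 0.06 m and y of nut2 in the frame of hopper between -0.095 and 0.095 m and z of nut2 in the frame of hopper between 0.07 and 0.17 m)) and (height (world z) of bar1 above -5 m or (x of nut2 in the frame of hopper between -0.03 and 0.06 m and y of nut2 in the frame of hopper between -0.095 and 0.095 m and z of nut2 in the frame of hopper between 0.07 and 0.17 m)) and (height (world z) of bar2 above -5 m or (x of nut2 in the frame of hopper between -0.03 and 0.06 m and y of nut2 in the frame of hopper between -0.095 and 0.095 m and z of nut2 in the frame of hopper between 0.07 and 0.17 m)) and x of bar0 in the frame of board between -0.115 and 0.115 m and y of bar0 in the frame of board between -0.165 and 0.165 m and z of bar0 in the frame of board between 0.015 and 0.06 m and linear speed of each of bar0, bar1, bar2, dish below 0.02 m/s and x of bar1 in the frame of board between -0.115 and 0.115 m and y of bar1 in the frame of board between -0.165 and 0.165 m and z of bar1 in the frame of board between 0.015 and 0.06 m and x of bar2 in the frame of board between -0.115 and 0.115 m and y of bar2 in the frame of board between -0.165 and 0.165 m and z of bar2 in the frame of board between 0.015 and 0.06 m and x of dish in the frame of board between -0.1 and 0.1 m and y of dish in the frame of board between -0.15 and 0.15 m and z of dish in the frame of board between 0.017 and 0.027 m and angle between dish's own z axis and vertical below 0.1 rad and value of joint gate below 0.008 m); the robot touches nothing.
It fails at once if the kitchen timer is moved more than 3 cm (distance of kitchen_timer from where it was at the start of the episode above 0.03 m).
It fails at once if the teaspoon is moved more than 3 cm (distance of spoon from where it was at the start of the episode above 0.03 m).
It fails at once if the salt shaker is moved more than 3 cm (distance of salt from where it was at the start of the episode above 0.03 m).
Of bar0, bar1, bar2 only 2 to 3 are there at a start; the rules pass over those that are not, and their reading is None.
At some moment in a run one of dish may be knocked a few centimetres aside while the robot is not near it.
It also fails if it takes over 208 s, if anything falls off the work surface, if the arm or the gripper's body presses on something with over 40 N, if the wrist force passes 120 N, or if a joint passes its speed limit or range.

## Working session

There is one attempt and no reset: what is moved stays moved. The work goes in short steps, Python scripts to look and compute and a tool call to move; the robot and the scene stay as the last step left them, time stands still between calls to the robot, and variables do not carry over. Pictures are saved under pics/ and viewed, at most 14 in all, crops included, and the job is handed in when it is done.

Besides the shell and the picture viewer there is one more tool, called after "Emit:" as name(argument=value, ...) on one line, values as JSON. carry_out: Moves the arm, as the interface text tells. Its arguments: {"type":"object","properties":{"commands":{"type":"array"},"newtons":{"type":"number"}},"required":["commands"]}

```bash
mkdir -p pics
cat > h.py <<'E'
import numpy as np, cv2
from cell import robot
def snap(n,save=None):
    p=robot.read_camera(n)
    if save: cv2.imwrite('pics/'+save,cv2.cvtColor(p['pixels'],cv2.COLOR_RGB2BGR))
    return p
def ray(p,uv):
    V=np.array(p['view']);R=V[:3,:3];t=V[:3,3]
    d=np.array([(uv[0]-p['cx'])/p['fx'],-(uv[1]-p['cy'])/p['fy'],-1.])
    return -R.T@t, R.T@d
def onz(p,uv,z):
    o,d=ray(p,uv); return o+d*(z-o[2])/d[2]
def proj(p,X):
    V=np.array(p['view']);c=V[:3,:3]@np.array(X)+V[:3,3]
    return [p['cx']+p['fx']*c[0]/-c[2],p['cy']-p['fy']*c[1]/-c[2]]
E
cat > a.py <<'E'
from h import *
np.set_printoptions(precision=3,suppress=True)
print({k:v for k,v in robot.observe().items()})
P={n:snap(n,n+'0.png') for n in('scene','top')}
for n in P: print(n,P[n].keys(),P[n]['fx'],P[n]['view'],-np.array(P[n]['view'])[:3,:3].T@np.array(P[n]['view'])[:3,3])
for k in ['board','mould','bar0','bar1','bar2','dish','hopper','gate_grip','kitchen_timer','spoon','salt','nut0']:
    for n in P:
        r=robot.tip_of(P[n],k)[:4]
        z={'board':0,'bar0':.008,'bar1':.008,'bar2':.008,'gate_grip':.105,'nut0':.084}.get(k,0)
        print(k,n,[(round(q['p'],2),np.round(q['at'],1),onz(P[n],q['at'],z)[:2]) for q in r])
E
python3 a.py
```

```text
{'time': 0.0, 'qpos': array([-1.271,  0.343,  1.525, -0.   ,  1.275, -0.146]), 'qvel': array([-0.002, -0.001,  0.   , -0.   , -0.002, -0.001]), 'joint_efforts': array([  0.   , -43.124, -24.422,   0.071,   0.056,  -0.   ]), 'tool_pos': array([ 0.226, -0.473,  0.243]), 'tool_rot': array([-3.14 , -0.   ,  0.446]), 'contact_force': array([-0.239, -0.556,  0.446]), 'torque': array([ 0.015, -0.011, -0.037]), 'grip_force': 0.0, 'opening': 0.09134873062425497}
scene dict_keys(['pixels', 'fx', 'fy', 'cx', 'cy', 'view', 'shot']) 417.23206306536866 [[ 0.866 -0.501 -0.016 -0.445]
 [ 0.301  0.496  0.815 -0.281]
 [-0.4   -0.71   0.58  -1.303]
 [ 0.     0.     0.     1.   ]] [-0.052 -1.008  0.978]
top dict_keys(['pixels', 'fx', 'fy', 'cx', 'cy', 'view', 'shot']) 431.8642013946948 [[-0.014 -1.     0.02   0.064]
 [ 0.996 -0.012  0.085 -0.542]
 [-0.085  0.021  0.996 -1.244]
 [ 0.     0.     0.     1.   ]] [0.436 0.083 1.284]
board scene [(0.94, array([258.1, 198.3]), array([0.582, 0.328]))]
board top [(0.83, array([188.9, 204.4]), array([0.561, 0.343]))]
mould scene [(0.37, array([317.4, 244.3]), arr
[... 866 characters left out ...]
0.422, -0.41 ]))]
gate_grip top [(0.97, array([406.6, 199.4]), array([ 0.558, -0.277]))]
kitchen_timer scene []
kitchen_timer top [(0.63, array([131.1, 188. ]), array([0.612, 0.514]))]
spoon scene []
spoon top [(0.73, array([126.6, 243.5]), array([0.448, 0.525]))]
salt scene []
salt top [(0.54, array([259.1, 170.3]), array([0.662, 0.133]))]
nut0 scene [(0.53, array([318.8, 245.3]), array([ 0.57 , -0.142])), (0.52, array([323.2, 245.9]), array([ 0.581, -0.152]))]
nut0 top [(0.67, array([364.1, 196.8]), array([ 0.569, -0.164])), (0.57, array([375.9, 197.3]), array([ 0.567, -0.197])), (0.53, array([326.8, 193.3]), array([ 0.58 , -0.059])), (0.43, array([336.8, 193.6]), array([ 0.579, -0.087]))]
```

```bash
python3 -c "
import cv2
for n in ('top','scene'):
    i=cv2.imread(f'pics/{n}0.png'); 
    i=i[110:310,90:460] if n=='top' else i[120:380,200:480]
    s=2 ; cv2.imwrite(f'pics/{n}0b.png',cv2.resize(i,None,fx=s,fy=s,interpolation=cv2.INTER_CUBIC))
"
```

```text
(no output)
```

View pics/top0b.png

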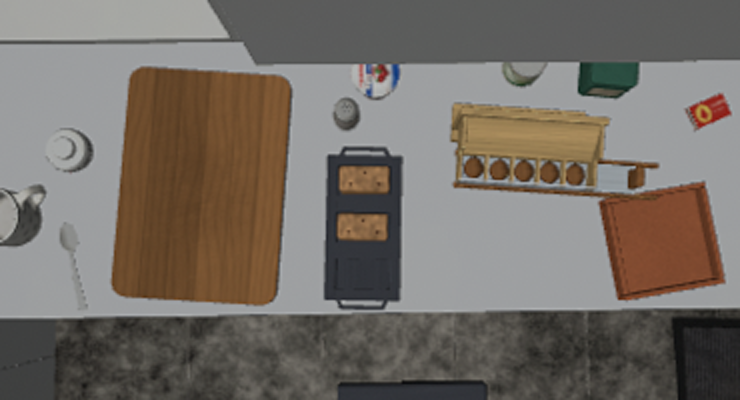

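View pics/scene0b.png

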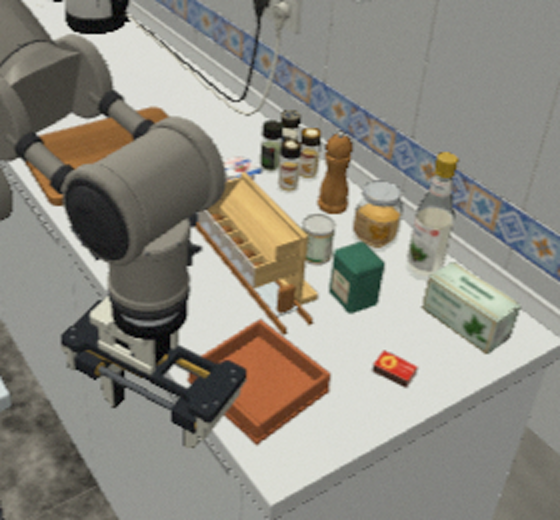

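Top view: two bars (crop (363,179) and (361,226)) sit in the far and middle cavities, and the near cavity is empty. The dish is at the right (crop (662,241)), the gate tab at (636,178), and the board at the left. Next I'll measure outlines.

```bash
cat > seg.py <<'E'
from h import *
np.set_printoptions(precision=4,suppress=True)
def rects(p,z,lo,hi,roi,amin=100):
    hsv=cv2.cvtColor(p['pixels'],cv2.COLOR_RGB2HSV); m=cv2.inRange(hsv,lo,hi)
    k=np.zeros_like(m);x0,y0,x1,y1=roi;k[y0:y1,x0:x1]=m[y0:y1,x0:x1]
    k=cv2.morphologyEx(k,cv2.MORPH_CLOSE,np.ones((5,5)))
    out=[]
    for c in cv2.findContours(k,cv2.RETR_EXTERNAL,cv2.CHAIN_APPROX_NONE)[0]:
        if cv2.contourArea(c)<amin: continue
        w=np.array([onz(p,q[0],z)[:2] for q in c],np.float32)*1000
        (cx,cy),(a,b),t=cv2.minAreaRect(w); out.append((round(cx),round(cy),round(a),round(b),round(t,1)))
    return out
E
python3 - <<'E'
from seg import *
p=snap('top')
h=cv2.cvtColor(p['pixels'],cv2.COLOR_RGB2HSV)
for n,(u,v) in dict(bar=(272,221),dish=(420,230),board=(190,200),mould=(271,250),tab=(408,199),wall=(430,230),bg=(340,250)).items(): print(n,h[v,u])
print('bar',rects(p,.056,(5,60,80),(25,255,255),(250,180,290,240)))
print('dish',rects(p,.04,(0,120,60),(12,255,255),(380,190,460,270)))
print('board',rects(p,.021,(5,60,40),(25,255,255),(130,130,240,275)))
print('mould',rects(p,.03,(0,0,0),(179,255,80),(245,180,300,265)))
for z,n in((.084,'nut0'),(.105,'gate_grip')):
  for _ in range(3):
    q=snap('top'); print([ (round(r['p'],2),onz(q,r['at'],z)[:2]) for r in robot.tip_of(q,n)])
# front rail line and rear rail tip  (z .073)
for uv in((317.5,203.5),(410,208.5),(418.5,192)): print(onz(p,uv,.073))
# front wall / tab projection both cams
s=snap('scene');print([(round(r['p'],2),r['at'],onz(s,r['at'],.105)[:2]) for r in robot.tip_of(s,'gate_grip')])
E
```

```text
bar [ 15 124 148]
dish [ 10 161 125]
board [ 14 151  93]
mould [105  36  57]
tab [ 14 155  97]
wall [ 10 161 125]
bg [110   5 161]
bar [(500, 100, 71, 34, 89.2), (567, 96, 71, 37, 89.3)]
dish [(475, -333, 148, 157, 9.1)]
board [(566, 333, 239, 339, 85.7)]
mould [(500, 98, 108, 233, 88.2)]
[(0.69, array([0.6499, 0.1192])), (0.66, array([ 0.5627, -0.166 ])), (0.58, array([ 0.5821, -0.1277])), (0.48, array([ 0.5871, -0.0589])), (0.46, array([ 0.574 , -0.0929])), (0.45, array([ 0.575 , -0.2053]))]
[(0.64, array([ 0.5845, -0.0642])), (0.62, array([ 0.4727, -0.3162])), (0.6, array([ 0.5692, -0.0914])), (0.51, array([ 0.5767, -0.1233])), (0.45, array([ 0.5674, -0.1983])), (0.41, array([ 0.5602, -0.1626]))]
[(0.58, array([ 0.5791, -0.1192])), (0.51, array([ 0.5692, -0.0897])), (0.47, array([ 0.5645, -0.1585])), (0.46, array([ 0.5555, -0.2947])), (0.39, array([ 0.5724, -0.058 ])), (0.38, array([ 0.5646, -0.1976]))]
[(0.58, array([ 0.5556, -0.2937]))]
[(0.7, array([ 0.5596, -0.2825]))]
[(0.65, array([ 0.564 , -0.2885])), (0.25, array([ 0.5574, -0.1146]))]
[ 0.5524 -0.0334  0.073 ]
[ 0.5351 -0.2953  0.073 ]
[ 0.5818 -0.3214  0.073 ]
[(0.78, [342.2, 265.9], array([ 0.5619, -0.2796]))]
```

```bash
cat > plan.py <<'E'
import sys
from h import *
def plan(tx,ty,tz,psi):
    s=robot.observe();p=s['tool_pos'];y=s['tool_rot'][2]
    w=np.array([tx,ty,tz])-p;c,n=np.cos(psi),np.sin(psi)
    d=[c*w[0]+n*w[1],n*w[0]-c*w[1],-w[2]]
    t=(y-psi+np.pi)%(2*np.pi)-np.pi
    print('turn %.4f then shift mm'%t,np.round(np.array(d)*1000,1),'| at',np.round(p,4),round(y,4),'F',np.round(s['contact_force'],1),'open',round(s['opening'],4),'t',round(s['time'],1))
if __name__=='__main__': plan(*map(float,sys.argv[1:5]))
E
python3 plan.py .446 -.412 .14 .159
```

```text
turn 0.2868 then shift mm [226.6 -26.1 103.7] | at [ 0.2264 -0.4737  0.2437] 0.4458 F [-0.2 -0.6  0.4] open 0.0916 t 2.0
```

Emit:
carry_out(commands=[[[0,0,0],0.1435,0.5],[[0,0,0],0.1435,0.5],[[0.0283,-0.0033,0.005],0,0.5],[[0.0283,-0.0033,0.005],0,0.5],[[0.0283,-0.0033,0.014],0,0.5],[[0.0283,-0.0033,0.014],0,0.5],[[0.0283,-0.0033,0.016],0,0.5],[[0.0283,-0.0033,0.016],0,0.5],[[0.0283,-0.0033,0.016],0,0.5],[[0.0283,-0.0033,0.016],0,0.5],[[0,0,0],0,0.5],[[0,0,0],0,0.5],[[0,0,0],0,0.5]])

```text
time: 3.68
tool_pos: [0.4452, -0.4125, 0.1426]
tool_rot: [3.14, -0.0, 0.158]
contact_force: [0.0, 0.1, 0.6]
opening: 0.0457
grip_force: 0.0
```

```bash
python3 plan.py .446 -.412 .034 .159
python3 - <<'E'
from seg import *
snap('top','top1.png'); s=snap('scene','scene1.png')
a=cv2.imread('pics/top1.png')[170:290,340:480];b=cv2.imread('pics/scene1.png')[200:360,240:440]
f=lambda i:cv2.resize(i,(400,int(400*i.shape[0]/i.shape[1])),interpolation=cv2.INTER_CUBIC)
a,b=f(a),f(b);h=max(len(a),len(b));o=np.zeros((h,800,3),np.uint8);o[:len(a),:400]=a;o[:len(b),400:]=b
cv2.imwrite('pics/c1.png',o)
p=snap('top');print(robot.tip_of(p,'dish'),[onz(p,r['at'],0)for r in robot.tip_of(p,'dish')])
E
```

```text
turn -0.0012 then shift mm [  0.9  -0.4 108.6] | at [ 0.4452 -0.4125  0.1426] 0.1578 F [0.  0.1 0.6] open 0.0457 t 3.7
[{'at': [418.4, 229.4], 'p': 0.79}] [array([ 0.478, -0.341,  0.   ])]
```

View pics/c1.png

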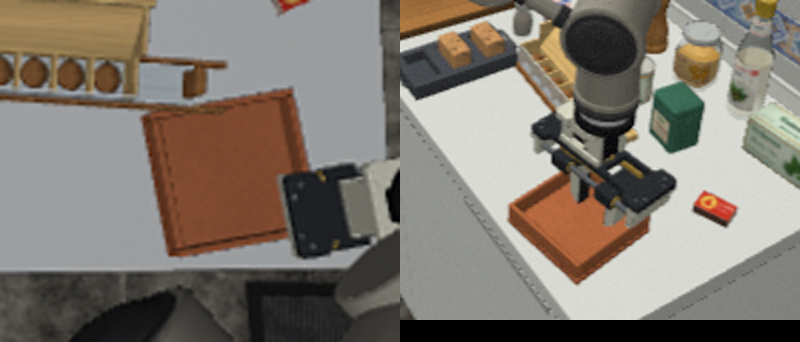

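The gripper stands over the front part of the dish's right wall, with one finger inside and one outside. Descending.

Emit:
carry_out(commands=[[[0,0,0.02],0,0.5],[[0,0,0.02],0,0.5],[[0,0,0.02],0,0.5],[[0,0,0.02],0,0.5],[[0,0,0.015],0,0.5],[[0,0,0.011],0,0.5],[[0,0,0],0,0.5],[[0,0,0],0,0],[[0,0,0],0,0],[[0,0,0],0,0],[[0,0,0],0,0],[[0,0,0],0,0]], newtons=50)

```text
time: 5.42
tool_pos: [0.4459, -0.4121, 0.036]
tool_rot: [3.141, -0.0, 0.159]
contact_force: [0.2, -0.2, 1.8]
opening: 0.0078
grip_force: 50.0
```

Emit:
carry_out(commands=[[[0,0,-0.008],0,0],[[0,0,-0.008],0,0],[[0,0,0],0,0],[[-0.02,0,0],0,0],[[-0.02,0,0],0,0],[[-0.02,0,0],0,0],[[0,0,0],0.078,0],[[0,0,0],0.078,0],[[0,0,0],0.078,0],[[0,0,0],0,0],[[0,0,0],0,0],[[0,0,0],0,0]])

```text
time: 6.92
tool_pos: [0.3864, -0.4213, 0.0517]
tool_rot: [3.142, 0.0, -0.074]
contact_force: [-0.1, 0.0, -2.7]
opening: 0.0076
grip_force: 50.0
```

```bash
python3 plan.py .421 -.134 .050 -.075;python3 - <<'E'
from seg import *
p=snap('scene','scene2.png'); 
q=snap('top');print('dish',rects(q,.055,(0,120,60),(12,255,255),(370,190,480,280)),[onz(q,r['at'],.014)for r in robot.tip_of(q,'dish')])
cv2.imwrite('pics/c2.png',cv2.resize(cv2.imread('pics/scene2.png')[200:400,220:440],None,fx=2.5,fy=2.5))
E
```

```text
turn 0.0005 then shift mm [  13.  -289.1    1.7] | at [ 0.3864 -0.4213  0.0517] -0.0745 F [-0.1  0.  -2.7] open 0.0076 t 6.9
dish [(432, -349, 157, 147, 85.6)] [array([ 0.433 , -0.3631,  0.014 ])]
```

View pics/c2.png

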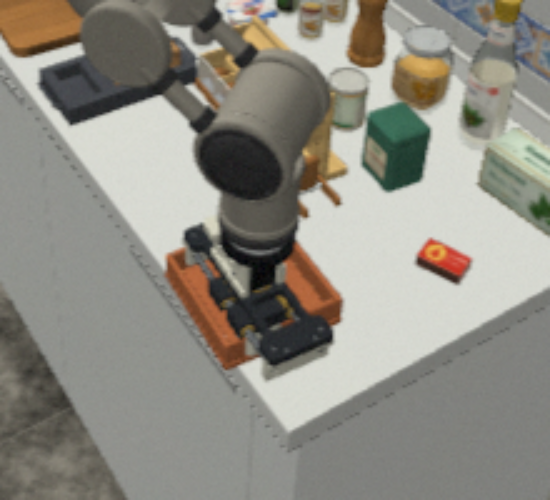

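The dish is held level in the jaws at crop (255,305) and is clear of everything. Now to the front of the hopper.

Emit:
carry_out(commands=[[[0.0013,-0.0289,0],0,0],[[0.0013,-0.0289,0],0,0],[[0.0013,-0.0289,0],0,0],[[0.0013,-0.0289,0],0,0],[[0.0013,-0.0289,0],0,0],[[0.0013,-0.0289,0],0,0],[[0.0013,-0.0289,0],0,0],[[0.0013,-0.0289,0],0,0],[[0.0013,-0.0289,0],0,0],[[0.0013,-0.0289,0],0,0],[[0,0,0],0,0],[[0,0,0],0,0],[[0,0,0],0,0]])

```text
time: 8.7
tool_pos: [0.4214, -0.135, 0.0518]
tool_rot: [3.141, -0.001, -0.076]
contact_force: [0.7, 0.1, -2.0]
opening: 0.0076
grip_force: 50.0
```

```bash
python3 plan.py .496 -.139 .044 -.075;python3 - <<'E'
from seg import *
p=snap('top','top3.png'); print([onz(p,r['at'],.014)for r in robot.tip_of(p,'dish')])
print('dish',rects(p,.055,(0,135,100),(12,255,255),(280,200,420,290)))
a=cv2.imread('pics/top3.png')[160:290,260:440];cv2.imwrite('pics/c3.png',cv2.resize(a,None,fx=4,fy=4))
E
```

```text
turn -0.0011 then shift mm [74.7 -1.6  7.8] | at [ 0.4214 -0.135   0.0518] -0.0761 F [ 0.7  0.1 -2. ] open 0.0076 t 8.7
[array([ 0.4726, -0.0689,  0.014 ]), array([ 0.5699, -0.3239,  0.014 ])]
dish [(467, -68, 148, 146, 85.6)]
```

View pics/c3.png

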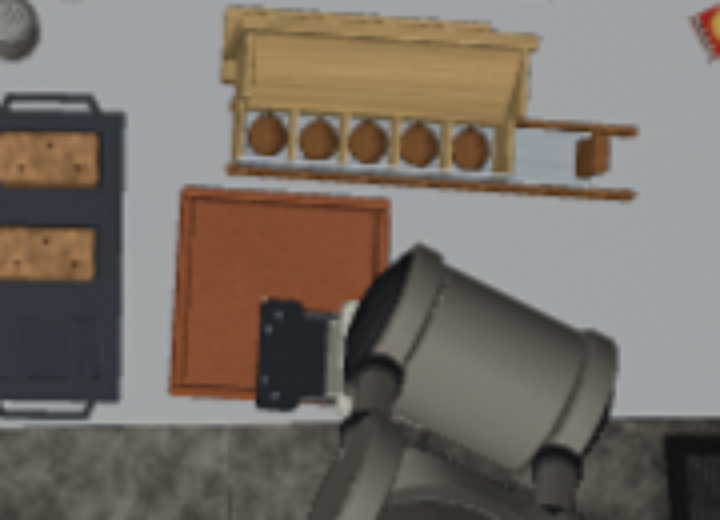

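The dish stands in front of the hopper and parallel to it (crop 180–388), centred under nuts 1 and 2 (crop 267 and 318). Sliding it in.

Emit:
carry_out(commands=[[[0.012,0,0],0,0],[[0.012,0,0],0,0],[[0.012,0,0],0,0],[[0.012,0,0],0,0],[[0.012,0,0],0,0],[[0.012,0,0],0,0],[[0,0,0],0,0],[[0,0,0.004],0,0],[[0,0,0.004],0,0],[[0,0,0.004],0,0],[[0,0,0.002],0,0],[[0,0,0],0,0]])

```text
time: 10.3
tool_pos: [0.4929, -0.1395, 0.0375]
tool_rot: [-3.142, 0.0, -0.075]
contact_force: [0.8, 0.1, -2.0]
opening: 0.0075
grip_force: 50.0
```

Emit:
carry_out(commands=[[[0,0,0.002],0,0],[[0,0,0],0,0],[[0,0,0],0,0.25],[[0,0,0],0,0.25],[[0,0,0],0,0.25],[[0,0,-0.015],0,0.25],[[0,0,-0.025],0,0.25],[[-0.01,0,-0.03],0,0.25],[[-0.01,0,-0.03],0,0.25],[[0,0,-0.04],0,0.4],[[0,0,-0.04],0,0.4],[[0,0.03,0],0,0.4],[[0,0.03,0],0,0.4],[[0,0.03,0],0,0.4],[[0,0,0],0,0.4],[[0,0,0],0,0.4]])

```text
time: 12.3
tool_pos: [0.4661, -0.2271, 0.2162]
tool_rot: [-3.141, -0.0, -0.075]
contact_force: [-0.2, 0.2, -0.0]
opening: 0.0365
grip_force: 0.0
```

```bash
python3 plan.py .56 -.286 .190 -.075
python3 - <<'E'
from seg import *
p=snap('top','top4.png'); print([onz(p,r['at'],0)for r in robot.tip_of(p,'dish')])
for c in('top','scene'):
  for _ in range(3):
    q=snap(c); print([(round(r['p'],2),onz(q,r['at'],.105)[:2]) for r in robot.tip_of(q,'gate_grip')])
a=cv2.imread('pics/top4.png')[160:290,260:440];cv2.imwrite('pics/c4.png',cv2.resize(a,None,fx=4,fy=4))
E
```

```text
turn -0.0004 then shift mm [98.  51.7 26.2] | at [ 0.4661 -0.2271  0.2162] -0.0754 F [-0.2  0.2 -0. ] open 0.0365 t 12.3
[array([ 0.5407, -0.0748,  0.    ])]
[(0.85, array([ 0.5665, -0.2883]))]
[(0.82, array([ 0.559 , -0.2839]))]
[(0.64, array([ 0.5629, -0.2865]))]
[(0.75, array([ 0.553 , -0.2861]))]
[(0.46, array([ 0.5499, -0.2862]))]
[]
```

View pics/c4.png

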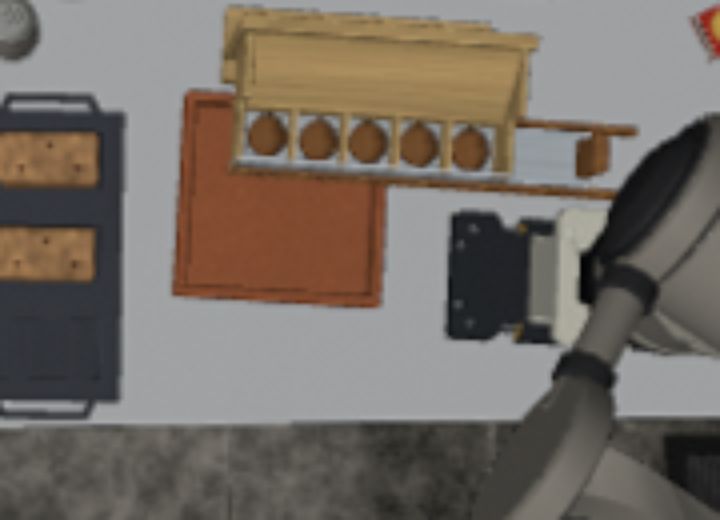

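The dish stands under the hopper at world (0.541, -0.075). Next, the gate tab.

Emit:
carry_out(commands=[[[0.0245,0.013,0],0,0.4],[[0.0245,0.013,0],0,0.4],[[0.0245,0.013,0],0,0.4],[[0.0245,0.013,0],0,0.4],[[0,0,0.026],0,0.4],[[0,0,0.02],0,0.4],[[0,0,0.02],0,0.4],[[0,0,0.02],0,0.4],[[0,0,0.017],0,0.4],[[0,0,0],0,0.4],[[0,0,0],0,0.4]])

```text
time: 14.38
tool_pos: [0.5605, -0.2873, 0.1134]
tool_rot: [3.141, -0.001, -0.075]
contact_force: [0.4, 0.3, 0.7]
opening: 0.037
grip_force: 0.0
```

```bash
python3 plan.py .56 -.286 .112 -.075
python3 - <<'E'
from seg import *
snap('scene','s5.png'); snap('top','t5.png')
a=cv2.imread('pics/s5.png')[180:320,270:410];b=cv2.imread('pics/t5.png')[160:260,340:440]
cv2.imwrite('pics/c5.png',np.hstack([cv2.resize(a,(400,400)),cv2.resize(b,(400,400))]))
E
```

```text
turn -0.0003 then shift mm [-0.6 -1.2  1.4] | at [ 0.5605 -0.2873  0.1134] -0.0753 F [0.4 0.3 0.7] open 0.037 t 14.4
```

View pics/c5.png

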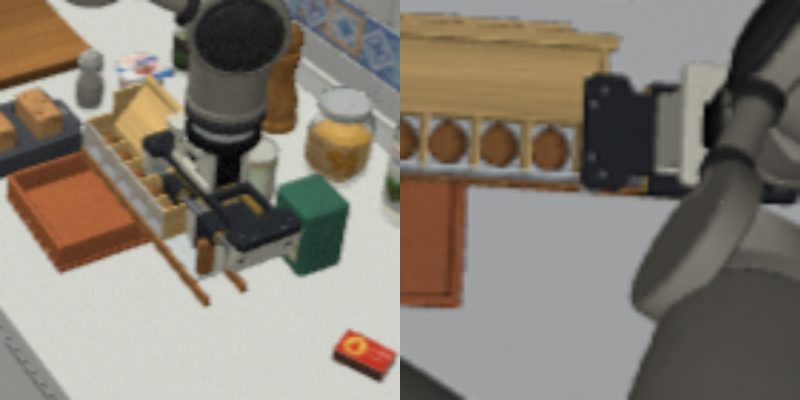

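The jaws straddle the tab (scene crop (203,252)), and the body is clear of the hopper. Gripping now.

Emit:
carry_out(commands=[[[0,0,0],0,0],[[0,0,0],0,0],[[0,0,0],0,0],[[0,0,0],0,0],[[0,0,0],0,0]], newtons=25)

```text
time: 15.1
tool_pos: [0.5602, -0.2869, 0.113]
tool_rot: [3.141, -0.0, -0.075]
contact_force: [0.5, 2.5, 4.3]
opening: 0.0116
grip_force: 25.0
```

```bash
python3 plan.py .56 -.286 .112 -.075
```

```text
turn -0.0002 then shift mm [-0.3 -0.9  1. ] | at [ 0.5602 -0.2869  0.113 ] -0.0752 F [0.5 2.5 4.3] open 0.0116 t 15.1
```

Emit:
carry_out(commands=[[[0,-0.0015,0],0,0],[[0,-0.0015,0],0,0],[[0,0,0],0,0],[[0,0,0],0,0]])

```text
time: 15.6
tool_pos: [0.5605, -0.2843, 0.113]
tool_rot: [3.141, -0.001, -0.075]
contact_force: [0.0, -1.9, 5.1]
opening: 0.0119
grip_force: 25.0
```

Emit:
carry_out(commands=[[[0,-0.0015,0],0,0],[[0,-0.0015,0],0,0],[[0,0,0],0,0],[[0,0,0],0,0]])

```text
time: 16.1
tool_pos: [0.5607, -0.2809, 0.113]
tool_rot: [3.141, -0.0, -0.075]
contact_force: [-1.4, -1.2, 5.7]
opening: 0.0121
grip_force: 25.0
```

Emit:
carry_out(commands=[[[0,-0.0015,0],0,0],[[0,-0.0015,0],0,0],[[0,0,0],0,0],[[0,0,0],0,0]])

```text
time: 16.6
tool_pos: [0.5608, -0.2799, 0.1131]
tool_rot: [3.138, -0.001, -0.076]
contact_force: [-1.3, -8.2, 3.8]
opening: 0.0114
grip_force: 25.0
```

The gate is at its shut stop: force rose to 8 N at y=-0.280, which is about -154 mm in the hopper frame, as expected. Drawing it 72 mm.

Emit:
carry_out(commands=[[[0,0.008,0],0,0],[[0,0.008,0],0,0],[[0,0.008,0],0,0],[[0,0.008,0],0,0],[[0,0.008,0],0,0],[[0,0.008,0],0,0],[[0,0.008,0],0,0],[[0,0.008,0],0,0],[[0,0.008,0],0,0],[[0,0.001,0],0,0],[[0,0,0],0,0],[[0,0,0],0,0],[[0,0,0],0,0],[[0,0,0],0,0],[[0,0,0],0,0]])

```text
time: 18.48
tool_pos: [0.5552, -0.3503, 0.113]
tool_rot: [-3.141, 0.0, -0.075]
contact_force: [-1.7, 0.2, 5.7]
opening: 0.0118
grip_force: 25.0
```

```bash
python3 plan.py .56 -.286 .112 -.075
python3 - <<'E'
from seg import *
p=snap('top','t6.png'); print([(round(r['p'],2),np.round(r['at'])) for r in robot.find_in(p,'nut0')])
a=cv2.imread('pics/t6.png')[160:260,290:410]
cv2.imwrite('pics/c6.png',cv2.resize(a,None,fx=5,fy=5,interpolation=cv2.INTER_CUBIC))
E
```

```text
turn -0.0000 then shift mm [ -0.1 -64.5   1. ] | at [ 0.5552 -0.3503  0.113 ] -0.075 F [-1.7  0.2  5.7] open 0.0118 t 18.5
[(0.42, array([381., 197.])), (0.41, array([334., 196.]))]
```

View pics/c6.png

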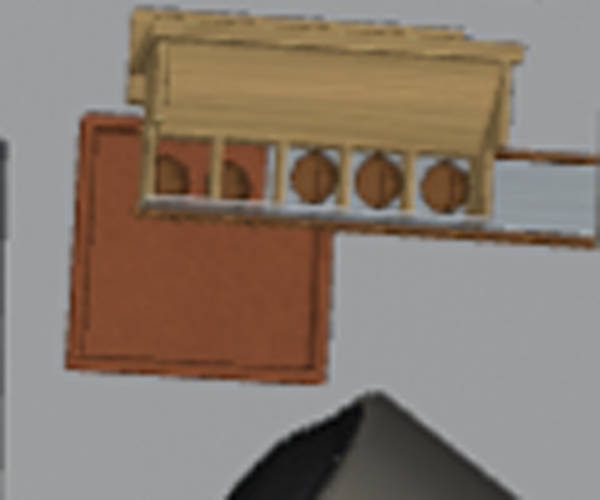

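Two nuts (crop (172,175) and (235,180)) now lie in the dish, and three stay on the gate. Pushing it shut.

Emit:
carry_out(commands=[[[0,-0.008,0],0,0],[[0,-0.008,0],0,0],[[0,-0.008,0],0,0],[[0,-0.008,0],0,0],[[0,-0.008,0],0,0],[[0,-0.008,0],0,0],[[0,-0.008,0],0,0],[[0,-0.008,0],0,0],[[0,-0.004,0],0,0],[[0,-0.002,0],0,0],[[0,-0.002,0],0,0],[[0,0,0],0,0],[[0,0,0],0,0]])

```text
time: 20.2
tool_pos: [0.5608, -0.28, 0.1131]
tool_rot: [3.14, -0.001, -0.075]
contact_force: [-0.6, -4.5, 4.7]
opening: 0.0118
grip_force: 25.0
```

Emit:
carry_out(commands=[[[0,-0.001,0],0,0],[[0,0,0],0,0],[[0,0,0],0,0]])

```text
time: 20.58
tool_pos: [0.5608, -0.2799, 0.1131]
tool_rot: [3.139, -0.001, -0.076]
contact_force: [-0.7, -7.9, 4.9]
opening: 0.0118
grip_force: 25.0
```

Emit:
carry_out(commands=[[[0,0.0015,0],0,0],[[0,0,0],0,0.4],[[0,0,0],0,0.4],[[0,0,0],0,0.4],[[0,0,0],0,0.4],[[0,0,-0.025],0,0.4],[[0,0,-0.035],0,0.4],[[0,0,-0.035],0,0.4],[[-0.03,0,0],0,0.4],[[-0.04,0,0],0,0.4],[[-0.04,0,0],0,0.4],[[0,0,0],0,0.4],[[0,0,0],0,0.4]])

```text
time: 22.2
tool_pos: [0.4517, -0.2716, 0.2082]
tool_rot: [3.141, -0.001, -0.075]
contact_force: [0.2, -0.3, 0.0]
opening: 0.0367
grip_force: 0.0
```

```bash
python3 plan.py .483 -.1395 .20 -.075
python3 - <<'E'
from seg import *
for _ in range(3):
  p=snap('top','t7.png'); print([onz(p,r['at'],.0)[:2] for r in robot.tip_of(p,'dish')],[onz(p,r['at'],.105)[:2] for r in robot.tip_of(p,'gate_grip')])
E
```

```text
turn -0.0005 then shift mm [  21.3 -134.1    8.2] | at [ 0.4517 -0.2716  0.2082] -0.0755 F [ 0.2 -0.3  0. ] open 0.0367 t 22.2
[array([ 0.552 , -0.0888])] [array([ 0.5631, -0.2893]), array([0.5962, 0.491 ])]
[array([ 0.545 , -0.0935])] [array([ 0.5658, -0.1563]), array([ 0.5646, -0.2827]), array([0.6462, 0.1194])]
[array([ 0.5484, -0.0831])] [array([ 0.5571, -0.2843])]
```

Run:
```python
from seg import *
p=snap('top','t8.png')
a=cv2.imread('pics/t8.png')[160:260,290:430]
cv2.imwrite('pics/c8.png',cv2.resize(a,None,fx=5,fy=5,interpolation=cv2.INTER_CUBIC))
```

```text
(no output)
```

View pics/c8.png

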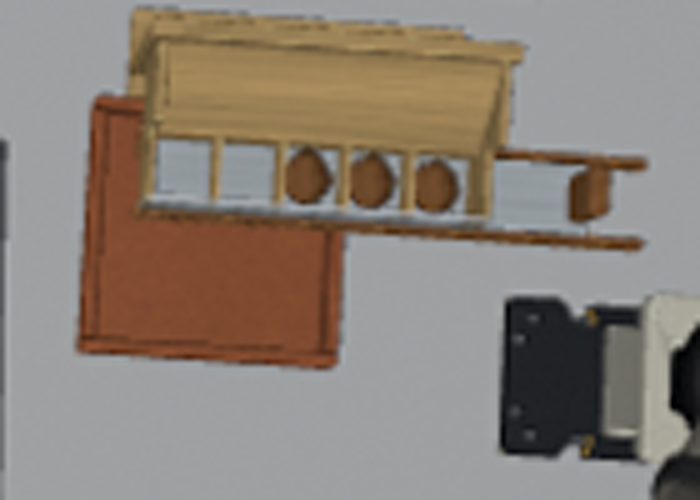

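The gate is shut with three nuts on it. The dish has been nudged right and back: its front edge is at crop y≈360 and its left edge at 79, which puts its centre near (0.549, -0.083). I'll grip its right wall at the front, draw it out, then regrip mid-wall.

```bash
python3 plan.py .490 -.148 .036 -.065
```

```text
turn -0.0100 then shift mm [  30.8 -125.5  171.6] | at [ 0.4511 -0.2712  0.2076] -0.075 F [ 0.6  0.1 -0.1] open 0.0365 t 22.7
```

Emit:
carry_out(commands=[[[0,-0.03,0],0,0.4],[[0,-0.03,0],0,0.4],[[0,-0.03,0],0,0.4],[[0,-0.0358,0],0,0.4],[[0.0296,0,0],0,0.4],[[0,0,0.03],0,0.4],[[0,0,0.04],0,0.4],[[0,0,0.04],0,0.4],[[0,0,0.03],0,0.4],[[0,0,0.016],0,0.4],[[0,0,0.015],0,0.4],[[0,0,0],0,0.4],[[0,0,0],0,0],[[0,0,0],0,0],[[0,0,0],0,0],[[0,0,0],0,0],[[0,0,0],0,0]], newtons=50)

```text
time: 24.82
tool_pos: [0.4901, -0.148, 0.0372]
tool_rot: [3.141, -0.001, -0.075]
contact_force: [-0.5, 1.4, 5.8]
opening: 0.0076
grip_force: 50.0
```

Emit:
carry_out(commands=[[[0,0,-0.003],0,0],[[-0.012,0,0],0,0],[[-0.012,0,0],0,0],[[-0.013,0,0],0,0],[[-0.013,0,0],0,0],[[-0.013,0,0],0,0],[[-0.012,0,0],0,0],[[0,0,0],0,0],[[0,0,0.003],0,0],[[0,0,0],0,0],[[0,0,0],0,0.3],[[0,0,0],0,0.3],[[0,0,0],0,0.3],[[0,0,0],0,0.3]])

```text
time: 26.58
tool_pos: [0.4152, -0.1424, 0.0367]
tool_rot: [3.142, -0.0, -0.075]
contact_force: [-0.2, -0.1, -0.3]
opening: 0.0271
grip_force: 0.0
```

Run:
```python
from seg import *
from plan import plan
p=snap('top','t9.png'); print([onz(p,r['at'],.0)[:2] for r in robot.tip_of(p,'dish')])
print('dish',rects(p,.04,(0,135,100),(12,255,255),(280,190,420,290)))
a=cv2.imread('pics/t9.png')[170:280,290:430]
cv2.imwrite('pics/c9.png',cv2.resize(a,None,fx=5,fy=5,interpolation=cv2.INTER_CUBIC))
plan(.46,-.15,.037,-.075)
```

```text
[array([ 0.471 , -0.0875])]
dish [(474, -76, 148, 146, 85.7)]
turn -0.0002 then shift mm [45.3  4.3 -0.3] | at [ 0.4152 -0.1424  0.0367] -0.0752 F [-0.6 -0.3  0.2] open 0.0278 t 26.7
```

View pics/c9.png

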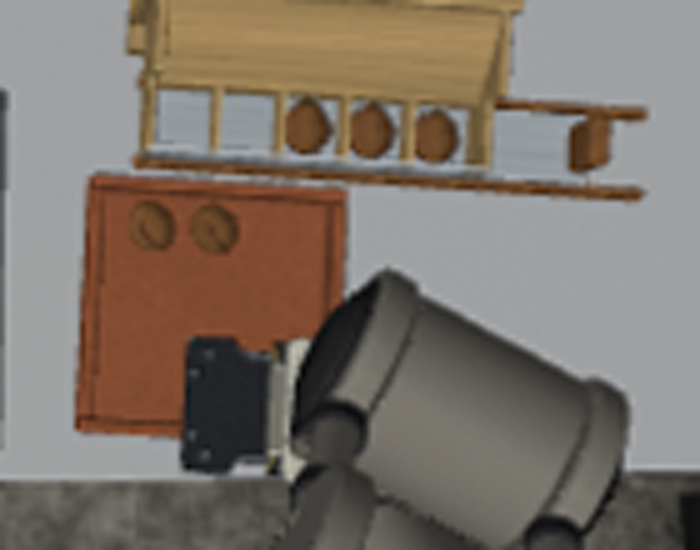

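Both walnuts lie in the dish (crop (152,226) and (214,229)), and the dish has been drawn out. Next: regrip mid-wall, draw back a little more and lift.

Emit:
carry_out(commands=[[[0.0175,0,0],0,0.3],[[0.0175,0,0],0,0.3],[[0.0175,0,0],0,0.3],[[0,0,0],0,0],[[0,0,0],0,0],[[0,0,0],0,0],[[0,0,0],0,0],[[0,0,-0.002],0,0],[[-0.01,0,0],0,0],[[-0.01,0,0],0,0],[[-0.01,0,0],0,0],[[0,0,-0.01],0,0],[[0,0,-0.02],0,0],[[0,0,-0.025],0,0],[[0,0,-0.025],0,0],[[0,0,-0.02],0,0],[[0,0,-0.01],0,0],[[0,0,0],0,0],[[0,0,0],0,0]])

```text
time: 29.05
tool_pos: [0.4372, -0.1439, 0.1481]
tool_rot: [-3.141, 0.001, -0.075]
contact_force: [-1.0, -0.4, -2.2]
opening: 0.0078
grip_force: 50.0
```

```bash
python3 plan.py .468 .264 .149 -.075
python3 - <<'E'
from seg import *
p=snap('top','t10.png'); snap('scene','s10.png')
print('dish',rects(p,.152,(0,135,100),(12,255,255),(280,190,420,290)))
a=cv2.imread('pics/t10.png')[170:290,290:430];b=cv2.imread('pics/s10.png')[170:290,220:360]
cv2.imwrite('pics/c10.png',np.hstack([cv2.resize(i,(400,343)) for i in(a,b)]))
E
```

```text
turn -0.0002 then shift mm [ 2.00e-01 -4.09e+02 -9.00e-01] | at [ 0.4372 -0.1439  0.1481] -0.0752 F [-1.  -0.4 -2.2] open 0.0078 t 29.1
dish [(445, -73, 147, 146, 85.7)]
```

View pics/c10.png

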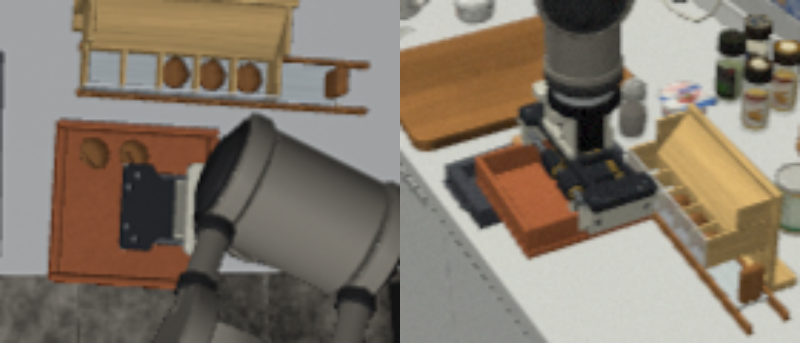

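The dish is carried level with both nuts in it. Over to the board.

Emit:
carry_out(commands=[[[0,-0.01,0],0,0],[[0,-0.02,0],0,0],[[0,-0.027,0],0,0],[[0,-0.027,0],0,0],[[0,-0.027,0],0,0],[[0,-0.027,0],0,0],[[0,-0.027,0],0,0],[[0,-0.027,0],0,0],[[0,-0.027,0],0,0],[[0,-0.027,0],0,0],[[0,-0.027,0],0,0],[[0,-0.027,0],0,0],[[0,-0.027,0],0,0],[[0,-0.027,0],0,0],[[0,-0.025,0],0,0],[[0,-0.02,0],0,0],[[0,-0.01,0],0,0],[[0,0,0],0,0],[[0,0,0],0,0]])

```text
time: 31.52
tool_pos: [0.4682, 0.2631, 0.1486]
tool_rot: [3.141, 0.0, -0.076]
contact_force: [0.3, 0.3, -2.0]
opening: 0.0079
grip_force: 50.0
```

```bash
python3 plan.py .468 .264 .062 -.075
python3 - <<'E'
from seg import *
p=snap('top','t11.png')
print('dish',rects(p,.152,(0,140,100),(11,255,255),(120,150,300,290)))
E
```

```text
turn -0.0007 then shift mm [-0.3 -0.9 86.6] | at [0.4682 0.2631 0.1486] -0.0757 F [ 0.3  0.3 -2. ] open 0.0079 t 31.5
dish [(415, 307, 90, 31, 89.2), (534, 357, 90, 39, 89.3)]
```

Emit:
carry_out(commands=[[[0,0,0.015],0,0],[[0,0,0.02],0,0],[[0,0,0.02],0,0],[[0,0,0.015],0,0],[[0,0,0.01],0,0],[[0,0,0.005],0,0],[[0,0,0.003],0,0],[[0,0,0.001],0,0],[[0,0,0.001],0,0],[[0,0,0],0,0],[[0,0,0],0,0]])

```text
time: 32.95
tool_pos: [0.4684, 0.2638, 0.0588]
tool_rot: [-3.142, -0.0, -0.075]
contact_force: [0.4, -0.8, -1.4]
opening: 0.0082
grip_force: 50.0
```

Emit:
carry_out(commands=[[[0,0,0.001],0,0],[[0,0,0],0,0],[[0,0,0],0,0.3],[[0,0,0],0,0.3],[[0,0,0],0,0.3],[[0,0,-0.015],0,0.3],[[0,0,-0.03],0,0.3],[[0,0,-0.04],0,0.5],[[0,0,-0.04],0,0.5],[[0,0,0],-0.163,0.5],[[0,0,0],-0.163,0.5],[[0,0,0],-0.163,0.5],[[0,0,0],-0.163,0.5],[[0,0,0],-0.163,0.5],[[0,0,0],-0.163,0.5],[[0,0,0],-0.163,0.5],[[0,0,0],-0.163,0.5],[[0,0,0],-0.163,0.5],[[0,0,0],-0.163,0.5]])

```text
time: 35.33
tool_pos: [0.4684, 0.2638, 0.1839]
tool_rot: [3.14, -0.0, 1.56]
contact_force: [0.4, -0.5, 0.0]
opening: 0.046
grip_force: 0.0
```

Emit:
carry_out(commands=[[[0,0,0],0,0.55],[[0,0,0],0,0.55],[[0,0,0],0,0.55]])

```text
time: 35.7
tool_pos: [0.4684, 0.2638, 0.1829]
tool_rot: [3.141, -0.0, 1.553]
contact_force: [-0.3, 0.6, -0.1]
opening: 0.0506
grip_force: 0.0
```

```bash
python3 plan.py .567 .093 .13 1.556
python3 - <<'E'
from seg import *
p=snap('top','t12.png')
print([onz(p,r['at'],.021)[:2] for r in robot.tip_of(p,'dish')])
print('dish',rects(p,.061,(0,140,100),(11,255,255),(120,150,300,290)))
print('bar',rects(p,.056,(5,60,80),(25,255,255),(250,180,290,240)),[onz(p,r['at'],.0)[:2] for r in robot.find_in(p,'salt')])
E
```

```text
turn -0.0029 then shift mm [-169.3  101.2   52.9] | at [0.4684 0.2638 0.1829] 1.5531 F [-0.3  0.6 -0.1] open 0.0506 t 35.7
[array([0.6167, 0.5182])]
dish []
bar [(500, 100, 71, 34, 89.2), (567, 96, 71, 37, 89.3)] [array([0.675 , 0.1226]), array([ 0.5707, -0.1804]), array([0.6459, 0.329 ])]
```

Emit:
carry_out(commands=[[[-0.025,0.015,0],0,0.55],[[-0.025,0.015,0],0,0.55],[[-0.025,0.015,0],0,0.55],[[-0.025,0.015,0],0,0.55],[[-0.025,0.015,0],0,0.55],[[-0.025,0.015,0],0,0.55],[[-0.0193,0.0112,0],0,0.55],[[0,0,0.025],0,0.55],[[0,0,0.025],0,0.55],[[0,0,0],0,0.55],[[0,0,0],0,0.55]])

```text
time: 37.22
tool_pos: [0.5673, 0.093, 0.1336]
tool_rot: [3.14, 0.0, 1.555]
contact_force: [0.2, 0.3, -0.2]
opening: 0.0503
grip_force: 0.0
```

```bash
python3 plan.py .567 .093 .055 1.556
python3 - <<'E'
from seg import *
p=snap('top','t13.png');snap('scene','s13.png')
print([onz(p,r['at'],.021)[:2] for r in robot.tip_of(p,'dish')])
print('dish',rects(p,.061,(0,100,60),(12,255,255),(120,150,240,290)))
a=cv2.imread('pics/t13.png')[120:280,120:320];b=cv2.imread('pics/s13.png')[130:290,220:420]
cv2.imwrite('pics/c13.png',np.hstack([cv2.resize(i,(400,320)) for i in(a,b)]))
E
```

```text
turn -0.0011 then shift mm [ 0.  -0.3 78.6] | at [0.5673 0.093  0.1336] 1.5549 F [ 0.2  0.3 -0.2] open 0.0503 t 37.2
[array([0.4794, 0.3281])]
dish [(476, 329, 155, 150, 85.8)]
```

View pics/c13.png

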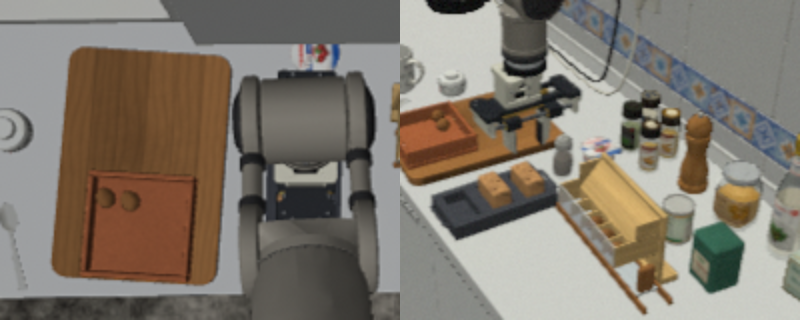

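The dish with its two nuts lies level on the board. The salt shaker stands just behind the far bar, so I'll grip 15 mm off-centre and slightly high to keep the gripper body clear of it.

Emit:
carry_out(commands=[[[-0.014,0,0],0,0.55],[[0,0,0.02],0,0.55],[[0,0,0.02],0,0.55],[[0,0,0.02],0,0.55],[[0,0,0.01],0,0.55],[[0,0,0.006],0,0.55],[[0,0,0],0,0.55],[[0,0,0],0,0],[[0,0,0],0,0],[[0,0,0],0,0],[[0,0,0],0,0]], newtons=25)

```text
time: 38.75
tool_pos: [0.5671, 0.0789, 0.0573]
tool_rot: [3.14, 0.0, 1.555]
contact_force: [0.2, 0.1, 5.1]
opening: 0.0376
grip_force: 24.9
```

Emit:
carry_out(commands=[[[0,0,-0.01],0,0],[[0,0,-0.02],0,0],[[0,0,-0.025],0,0],[[0,0,-0.025],0,0],[[0,0,-0.02],0,0],[[0,0,-0.01],0,0],[[0,0,0],0,0],[[0,0,0],0,0]])

```text
time: 39.75
tool_pos: [0.566, 0.0789, 0.1658]
tool_rot: [-3.14, 0.0, 1.555]
contact_force: [0.4, -0.9, -0.8]
opening: 0.0378
grip_force: 24.9
```

```bash
python3 plan.py .615 .357 .167 1.555
```

```text
turn -0.0002 then shift mm [278.9  44.6  -1.2] | at [0.566  0.0789 0.1658] 1.5548 F [ 0.4 -0.9 -0.8] open 0.0378 t 39.8
```

Emit:
carry_out(commands=[[[0.0279,0.0045,0],0,0],[[0.0279,0.0045,0],0,0],[[0.0279,0.0045,0],0,0],[[0.0279,0.0045,0],0,0],[[0.0279,0.0045,0],0,0],[[0.0279,0.0045,0],0,0],[[0.0279,0.0045,0],0,0],[[0.0279,0.0045,0],0,0],[[0.0279,0.0043,0],0,0],[[0.0279,0.0043,0],0,0],[[0,0,0],0,0],[[0,0,0.025],0,0],[[0,0,0.025],0,0],[[0,0,0.02],0,0],[[0,0,0.014],0,0],[[0,0,0.006],0,0],[[0,0,0.003],0,0],[[0,0,0],0,0],[[0,0,0],0,0]])

```text
time: 42.12
tool_pos: [0.6159, 0.3573, 0.0744]
tool_rot: [3.14, -0.0, 1.555]
contact_force: [0.0, -0.1, -0.6]
opening: 0.038
grip_force: 24.9
```

Emit:
carry_out(commands=[[[0,0,0.001],0,0],[[0,0,0.001],0,0],[[0,0,0.001],0,0],[[0,0,0],0,0],[[0,0,0],0,0]])

```text
time: 42.75
tool_pos: [0.6157, 0.3571, 0.0707]
tool_rot: [3.142, 0.0, 1.555]
contact_force: [0.5, -0.2, -0.2]
opening: 0.0376
grip_force: 24.9
```

Emit:
carry_out(commands=[[[0,0,0.0005],0,0],[[0,0,0],0,0.55],[[0,0,0],0,0.55],[[0,0,0],0,0.55],[[0,0,-0.02],0,0.55],[[0,0,-0.035],0,0.55],[[0,0,-0.035],0,0.55],[[-0.0264,-0.0112,0],0,0.55],[[-0.0264,-0.0112,0],0,0.55],[[-0.0264,-0.0112,0],0,0.55],[[-0.0264,-0.0112,0],0,0.55],[[-0.0264,-0.0112,0],0,0.55],[[-0.0264,-0.0112,0],0,0.55],[[-0.0264,-0.0112,0],0,0.55],[[-0.0264,-0.0112,0],0,0.55],[[-0.0264,-0.0112,0],0,0.55],[[-0.0264,-0.0112,0],0,0.55],[[0,0,0],0,0.55],[[0,0,0],0,0.55]])

```text
time: 45.12
tool_pos: [0.5002, 0.0953, 0.1613]
tool_rot: [3.139, -0.0, 1.554]
contact_force: [0.6, -0.0, -0.9]
opening: 0.0502
grip_force: 0.0
```

```bash
python3 plan.py .500 .090 .055 1.555
python3 - <<'E'
from seg import *
p=snap('top','t14.png')
print([(r['p'],onz(p,r['at'],.045)[:2]) for r in robot.find_in(p,'bar0')])
E
```

```text
turn -0.0005 then shift mm [-5.300e+00 -1.000e-01  1.063e+02] | at [0.5002 0.0953 0.1613] 1.5545 F [ 0.6 -0.  -0.9] open 0.0502 t 45.1
[(0.76, array([0.6142, 0.3808]))]
```

Emit:
carry_out(commands=[[[-0.005,0,0.02],0,0.55],[[0,0,0.025],0,0.55],[[0,0,0.025],0,0.55],[[0,0,0.02],0,0.55],[[0,0,0.01],0,0.55],[[0,0,0.005],0,0.55],[[0,0,0],0,0.55],[[0,0,0],0,0],[[0,0,0],0,0],[[0,0,0],0,0],[[0,0,0],0,0]])

```text
time: 46.6
tool_pos: [0.4998, 0.0899, 0.0558]
tool_rot: [3.14, 0.0, 1.555]
contact_force: [0.0, 1.3, 6.0]
opening: 0.0378
grip_force: 24.9
```

Emit:
carry_out(commands=[[[0,0,-0.01],0,0],[[0,0,-0.02],0,0],[[0,0,-0.03],0,0],[[0,0,-0.03],0,0],[[0,0,-0.02],0,0],[[0.0235,0.014,0],0,0],[[0.0235,0.014,0],0,0],[[0.0235,0.014,0],0,0],[[0.0235,0.014,0],0,0],[[0.0235,0.014,0],0,0],[[0.0235,0.014,0],0,0],[[0.0235,0.014,0],0,0],[[0.0235,0.014,0],0,0],[[0,0,0],0,0],[[0,0,0],0,0],[[0,0,0],0,0]])

```text
time: 48.6
tool_pos: [0.614, 0.2753, 0.1654]
tool_rot: [-3.141, 0.0, 1.554]
contact_force: [-0.4, -0.7, -0.5]
opening: 0.0379
grip_force: 24.9
```

```bash
python3 plan.py .615 .276 .0688 1.555
```

```text
turn -0.0009 then shift mm [ 0.7  1.  96.6] | at [0.614  0.2753 0.1654] 1.5541 F [-0.4 -0.7 -0.5] open 0.0379 t 48.6
```

Emit:
carry_out(commands=[[[0,0,0.025],0,0],[[0,0,0.025],0,0],[[0,0,0.02],0,0],[[0,0,0.015],0,0],[[0,0,0.007],0,0],[[0,0,0.002],0,0],[[0,0,0.001],0,0],[[0,0,0.001],0,0],[[0,0,0],0,0],[[0,0,0],0,0]])

```text
time: 49.85
tool_pos: [0.6144, 0.2762, 0.0694]
tool_rot: [3.141, -0.0, 1.555]
contact_force: [-0.2, 0.1, -1.0]
opening: 0.0377
grip_force: 24.9
```

Emit:
carry_out(commands=[[[0,0,0.0005],0,0],[[0,0,0],0,0.55],[[0,0,0],0,0.55],[[0,0,0],0,0.55],[[0,0,-0.02],0,0.55],[[0,0,-0.035],0,0.55],[[0,0,-0.035],0,0.55],[[0,0,-0.035],0,0.55],[[-0.03,0,0],0,0.55],[[-0.03,-0.02,0],0,0.55],[[-0.03,-0.02,0],0,0.55],[[-0.03,-0.02,0],0,0.55],[[-0.03,-0.02,0],0,0.55],[[-0.03,-0.02,0],0,0.55],[[0,0,0],0,0.55],[[0,0,0],0,0.55]])

```text
time: 51.85
tool_pos: [0.5121, 0.098, 0.1941]
tool_rot: [3.14, -0.0, 1.554]
contact_force: [-0.1, -0.4, -0.8]
opening: 0.0505
grip_force: 0.0
```

Run:
```python
from seg import *
p=snap('top','t15.png');snap('scene','s15.png')
print('dish',[onz(p,r['at'],.021)[:2] for r in robot.tip_of(p,'dish')])
print('bars',[(round(r['p'],2),onz(p,r['at'],.045)[:2]) for r in robot.find_in(p,'bar0')])
print('gate',[onz(p,r['at'],.105)[:2] for r in robot.tip_of(p,'gate_grip')])
a=cv2.imread('pics/t15.png')[120:280,110:310];b=cv2.imread('pics/s15.png')[130:290,200:400]
cv2.imwrite('pics/c15.png',np.hstack([cv2.resize(i,(400,320)) for i in(a,b)]))
```

```text
dish []
bars [(0.95, array([0.611, 0.281])), (0.73, array([0.6139, 0.3836]))]
gate [array([ 0.562 , -0.2909])]
```

View pics/c15.png

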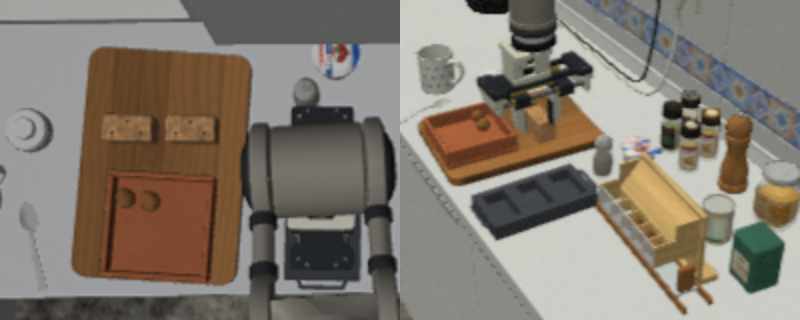

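Bars, dish and nuts are right. One check remains: comparing the gate tab's position between pictures.

Run:
```python
import cv2,numpy as np
for f in('top0','top4','t8','t9','t15'):
    i=cv2.imread(f'pics/{f}.png')[180:215,385:425]; h=cv2.cvtColor(i,cv2.COLOR_BGR2HSV)
    m=cv2.inRange(h,(5,90,20),(25,255,200))
    m=cv2.morphologyEx(m,cv2.MORPH_OPEN,np.ones((5,3),np.uint8))
    n,_,s,c=cv2.connectedComponentsWithStats(m)
    print(f,[(s[k].tolist(),np.round(c[k]+[385,180],1)) for k in range(1,n)])
```

```text
top0 [([0, 0, 6, 23, 105], array([387. , 189.1])), ([19, 11, 8, 13, 83], array([407.8, 197.7])), ([5, 24, 35, 11, 289], array([408.6, 210.2]))]
top4 [([0, 0, 6, 23, 105], array([387. , 189.1])), ([19, 11, 8, 13, 83], array([407.8, 197.7]))]
t8 [([0, 0, 6, 23, 105], array([387. , 189.1])), ([19, 11, 8, 13, 79], array([407.6, 197.6]))]
t9 [([0, 0, 6, 23, 105], array([387. , 189.1])), ([19, 12, 8, 12, 76], array([407.5, 197.8]))]
t15 [([0, 0, 6, 23, 105], array([387. , 189.1])), ([19, 11, 8, 13, 81], array([407.7, 197.6]))]
```

```bash
python3 -c "
from cell import robot
print(robot.hand_in())"
```

```text
the job is handed in; nothing more can be done
None
```

Job handed in at about 52 s: both bars are on the board with the dish and its two walnuts beside them, the gate is shut and three walnuts remain in the hopper; the hand-in call returned no verdict.

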